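Mark the end of a strop paddle on the sprung marking pin

TASK

Lift the wooden strop paddle out of its holder, where only the blade can be gripped, lay it flat across the two-rail rest with its balance point midway between the rails, and let go, since the jig needs it held by the handle. Then take it by the handle and push the blade's end squarely against the stop of the marking jig, so that the sprung pin is pressed fully in, and hold it there without moving for a good second and a half. Lay the paddle back across the two rails in the same way, leather side up, and let go; leave the mug, the hammer and the awl where they are.

Things in the scene. Friction and masses are not known exactly. Their poses are not given: they have to be found in the camera images.
- paddle: Wooden strop paddle, 200 mm long, 0.11 to 0.2 kg, 18 mm thick, lying flat in the holder, dark leather face up (z up). x runs from handle to blade. Blade 110 mm (x) by 56 mm (y). Handle: straight bar 24 mm wide, 90 mm long, from the middle of the blade's rear edge back to x = -145 mm. Origin: underside, centre of the blade (x = -55 to +55 mm).
- paddle_balance (a point): The paddle's balance point: on its underside, 26 mm from the blade's centre towards the handle.
- paddle_handle (a point): Underside of the handle at x = -118 mm, 27 mm from its rear end; clear for fingers when the paddle lies on the rest or in the jig.
- paddle_nose (a point): Centre of the blade's far end face (x = +55 mm, 9 mm above the underside).
- holder: Plywood holder fixed to the table, beside the jig, on either side. Origin at table level, under the stored paddle's balance point (within 5 mm); x along the paddle, handle to blade. The paddle lies on a plinth 36 mm wide, 30 mm high, on a 6 mm base plate 76 mm wide, so the blade overhangs the plinth and can be gripped across its width. It lifts straight up.
- holder_cheeks (a point): Midway between the holder's two cheeks that box in the handle, at their top: 65 mm high, 36 mm apart, 20 mm thick, from holder x = -120 to -35 mm. Fingers do not fit beside the handle there.
- rest: Wooden two-rail rest fixed to the table on the other side of the jig. Origin at table level midway between the rails: they run along its y at x = +-45 mm, each 14 mm wide, 130 mm long, tops 60 mm high, on 30 mm feet; two low bars (16 mm high) join them at y = +-58 mm. The paddle lies level across both, along the rest's x, either way round.
- jig: Grey marking jig fixed to the table between holder and rest. Origin at table level; x points along the push, away from the robot. Channel open above and at its rear: bed 40 mm high from x = -75 to +60 mm; side fences 70 mm high, 66 mm apart, x = -60 to +60 mm, flared out to x = -80 mm. Fingers do not fit beside the blade in it; the handle sticks out at the rear.
- jig_stop (a point): Centre of the stop: the upright face at jig x = +60 mm, here 49 mm above the table, where the middle of the blade's end comes when the blade lies on the bed. Axes as the jig. Its housing is 80 mm high (100 mm at a round cap) and runs to jig x = +110 mm.
- pin_tip (a point): Front face of the sprung marking pin, a steel bar 24 mm wide and 10 mm high through the middle of the stop; at rest it stands 15 mm out of the stop (jig x = +45 mm).
- pin (a joint): How far the pin is pressed in, m: 0 at rest, 0.015 when the blade's end is flat against the stop. It pushes back with 4 N at first and 9 N when fully in, and drives the paddle back if let go.
- mug: Dark blue mug, 80 mm across, 85 mm high; bystander, origin under its centre.
- hammer: Hammer lying on the table; bystander.
- awl: Awl with wooden handle, 150 mm long, lying on the table near the robot; bystander.
Things that resemble listed ones, but are neither listed nor needed, are in the scene too. Of the things like the rest, leave any that is orange; of the rest the smaller one is meant. What is shaped like the paddle but red is not meant.

How it is judged (in metres and radians):
On the way, in this order (a step that is already met when the one before it is completed fails the run):
1. the paddle lies flat across both rails of the rest, balance point within 30 mm of midway, released (horizontal distance between paddle_balance and rest below 0.03 m and z of paddle_balance in the frame of rest between 0.056 and 0.066 m and angle between paddle's own z axis and vertical below 0.08 rad and angle between the x axis of paddle and the x axis of rest, either way round below 0.3 rad and contact force between paddle and rest above 0.3 N and contact force between paddle and the fingers below 0.1 N and linear speed of paddle below 0.02 m/s), for 0.2 s.
2. the blade's end is held square against the stop of the jig (within 3 mm and 4 degrees), pin pressed in at least 12 mm, still, for 1.2 s (value of joint pin above 0.012 m and x of paddle_nose in the frame of jig_stop above -0.003 m and y of paddle_nose in the frame of jig_stop between -0.01 and 0.01 m and z of paddle_nose in the frame of jig_stop between -0.012 and 0.012 m and angle between the x axis of paddle and the x axis of jig, either way round below 0.07 rad and angle between paddle's own z axis and vertical below 0.15 rad and linear speed of paddle below 0.02 m/s), for 1.2 s.
At the end, for the whole second after the job is handed in: The paddle lies level, leather side up, across both rails of the rest, its balance point within 30 mm of the middle of the rest and its long axis within 17 degrees of the rest's x axis (either way round), at rest and let go; the pin is out again (all of step 1 and value of joint pin below 0.003 m); the robot touches nothing.
It fails at once if the mug is moved more than 30 mm (distance of mug from where it was at the start of the episode above 0.03 m).
It fails at once if the hammer is moved more than 30 mm (distance of hammer from where it was at the start of the episode above 0.03 m).
It fails at once if the awl is moved more than 30 mm (distance of awl from where it was at the start of the episode above 0.03 m).
It also fails if it takes over 72 s, if anything falls off the work surface, if the arm or the gripper's body presses on something with over 40 N, if the wrist force passes 120 N, or if a joint passes its speed limit or range.

ROBOT

A 6-joint arm with a two-finger parallel gripper is mounted at the origin on the work surface. World frame = base frame: x ahead of the robot, y to its left, z up, the work surface at z = 0. Lengths are in mm, angles in rad, forces in N, time in s.
With the tool pointing down it reaches from about 350 to 725 mm from the base axis. Payload 4.3 kg.
Tool frame: the origin (TCP) lies midway between the tips of the shut fingers; the grasp point (between the pads) lies 19 mm behind it; z points along the fingers, y is the line along which they close (so a half turn about z gives the same grasp; the last joint's range is limited). The gripper opens to 85 mm and grips with 20 to 120 N. Pads are 22 mm wide; open, the fingers measure 114 mm over their backs; the gripper's body (76 mm by 85 mm) begins 54 mm behind the grasp point. The pads swing forward as they close: fully open they stand 13 mm farther back than shut.
Start: joints at [1.024, 0.377, 0.081, 1.274, 0, 1.46], TCP at [243.261, 521.048, 231.329] pointing down, gripper open.
Joint ranges: [-2.72, 2.72], [-0.84, 1.66], [-1.02, 1.22], [-1.77, 2.12], [-1.37, 1.28], [-3.14, 3.14]. Speed limits (rad/s): [2.57, 2.57, 3.14, 3.14, 3.14, 3.14].

INTERFACE

Orientations are given as [roll, pitch, yaw] about the fixed x, y, z axes, in that order (R = Rz(yaw) Ry(pitch) Rx(roll)).
In Python, from plant import env, cams, job, spotter gives the robot as it stands.
- The arm moves only by the tool servo_tool, never from a script. Its argument "commands" is a list of rows, each an object with "slide": the shift along the tool's x, y, z normalised to -1 to 1, where 1 is 200 mm, a list of three; "roll": the turn about the tool's z normalised to -1 to 1, where 1 is 180 degrees; "grip": the opening, from 0 (shut) to 1 (fully open). A call has 1 to 5 rows; each row shifts and turns the commanded pose from where the row before left it, along the tool's axes as they then stand; what a row does not reach is not made up. A row lasts 1/12 s, in which the tool goes at most 41.7 mm and 7.16 degrees, less where a joint would pass 70% of its speed; a pose out of reach is approached as far as the arm can. A call with a number of a shift or a turn outside -1 to 1 is refused whole. A call with a gripper value outside its range is refused whole. The fingers move at their own pace and stop on an object; "grip_force" is the grip in N (left out, the last holds). Time passes only in rows, so rows that do not move let the fingers close. It gives the time, the measured TCP pose, the force, the opening and the grip force at its end, in the units of the state.
- env.state(): the state, without advancing time (a new reading comes with each control period).
- cams.read_camera(name): name is "scene" or "top" or "wrist"; returns a dict with "image" (420x560x3 uint8, blue, green, red), "intrinsics" (3x3 intrinsics, pixels), "rvec" (rotation vector, rad) and "tvec" (3), from world to camera coordinates, as OpenCV has them; the wrist camera has in their place "T_tool_cam" (4x4, takes a point from camera to tool coordinates, whose origin is the TCP and whose axes are the flange's). Camera axes: x right, y down, z forward; pixel columns grow to the right and rows downward; lengths in mm; the calibration is good to about 2 mm. A picture is of the moment at which its call begins: read the wrist's pose just before it. There is no depth.
- job.hand_in(): hands the job in; it is judged then, once.
Trained networks look in a picture, given as the dict that the camera call returned (one of the last four; its "shot" number tells which), for a name from the list of things; names that differ only in an ending like _2 or _b are one class to them, and where a whole thing is asked for, a point or a joint stands for the part that bears it (a point fixed in the world has none). Each returns a list of dicts, best first, with "confidence" (0 to 1); they miss things now and then, are a little off and sometimes report something else, mostly with a low value. They report only what shows in the picture. A call takes as long as a camera call. They do not tell look-alikes from the thing itself.
- spotter.masks_of(query, picture): "mask" (420x560 bool, what is visible of it) and "box" ([left, top, width, height] in pixels, round what is visible of it).
- spotter.tip_of(query, picture): "position" ([column, row] in pixels: a listed point, or the origin of a listed thing).
The state is a dict: "clock": time; "q": joint angles; "qd": joint speeds; "joint_efforts": joint torques, N m; "eef_pos": TCP position; "eef_rot": TCP orientation; "wrist_force": force on the tool from outside, world axes, zero at the start; "torque": the same for the moment, N m; "opening": finger opening in mm; "finger_force": force on a finger pad.
Only numpy, scipy, OpenCV 4.12 (cv2) and the standard library are available. Lean on these libraries where they do the work, as an engineer would, in place of code of your own. Each camera call takes 0.05 s, during which the arm holds its last target. There are 200 camera calls.

## Working session

There is one attempt and no reset: what is moved stays moved. The work goes in short steps, Python scripts to look and compute and a tool call to move; the robot and the scene stay as the last step left them, time stands still between calls to the robot, and variables do not carry over. Pictures are saved under pics/ and viewed, at most 10 in all, crops included, and the job is handed in when it is done.

Besides the shell and the picture viewer there is one more tool, called after "Call:" by a JSON object that holds its "op" and its "data". servo_tool: Moves the arm, as the interface text tells. Its arguments: {"type":"object","properties":{"commands":{"type":"array","items":{"type":"object","properties":{"slide":{"type":"array","items":{"type":"number"}},"roll":{"type":"number"},"grip":{"type":"number"}}}},"grip_force":{"type":"number"}},"required":["commands"]}

```bash
ls; mkdir -p pics
cat > h.py <<'E'
import numpy as np, cv2
from plant import env, cams, job, spotter
def ray(p,uv):
    K=np.array(p["intrinsics"],float);R=cv2.Rodrigues(np.array(p["rvec"],float))[0];t=np.array(p["tvec"],float).ravel()
    d=R.T@np.linalg.inv(K)@np.array([uv[0],uv[1],1.]);return -R.T@t,d
def atz(p,uv,z):
    c,d=ray(p,uv);return c+d*(z-c[2])/d[2]
E
python3 - <<'E'
from h import *
s=env.state();print({k:np.round(v,3).tolist() for k,v in s.items()})
for n in("scene","top"):
    p=cams.read_camera(n);cv2.imwrite(f"pics/{n}0.png",p["image"])
    c,_=ray(p,(0,0));print(n,c.round())
    for q,z in(("paddle",36),("paddle_balance",36),("paddle_handle",36),("paddle_nose",45),("holder",0),("holder_cheeks",65),("rest",0),("jig",0),("jig_stop",49),("pin_tip",49),("mug",0),("hammer",0),("awl",0)):
        for r in spotter.tip_of(q,p)[:4]:print(q,np.round(r["position"]),round(r["confidence"],2),atz(p,r["position"],z).round()[:2])
E
```

```text
pics
{'clock': 0.0, 'q': [1.024, 0.378, 0.08, 1.274, -0.0, 1.46], 'qd': [0.0, -0.0, 0.002, -0.001, 0.0, 0.0], 'joint_efforts': [-0.002, -46.36, 26.988, 0.021, -0.0, 0.0], 'eef_pos': [242.893, 520.442, 230.337], 'eef_rot': [-3.14, -0.0, 2.705], 'wrist_force': [0.934, -0.147, -0.87], 'torque': [-0.021, -0.026, 0.018], 'finger_force': 0.0, 'opening': 85.05}
scene [1214.  333. 1167.]
paddle [444. 213.] 0.6 [238. 381.]
paddle [377. 277.] 0.56 [535. 281.]
paddle_balance [381. 270.] 0.83 [510. 285.]
paddle_balance [444. 222.] 0.55 [270. 389.]
paddle_handle [380. 241.] 0.9 [423. 249.]
paddle_handle [296. 198.] 0.38 [396. -34.]
paddle_nose [439. 198.] 0.88 [197. 350.]
paddle_nose [374. 294.] 0.59 [592. 295.]
holder [379. 274.] 0.76 [500. 282.]
holder [352. 345.] 0.66 [727. 294.]
holder [374. 297.] 0.33 [576. 294.]
holder_cheeks [387. 241.] 0.83 [433. 266.]
holder_cheeks [274. 272.] 0.21 [668.  37.]
rest [298. 199.] 0.75 [371. -35.]
rest [232. 132.] 0.72 [ 212. -373.]
rest [216. 201.] 0.62 [ 499. -257.]
rest [141. 204.] 0.61 [ 620. -456.]
jig [277. 272.] 0.7 [630.  27.]
jig [386. 242.] 0.58 [3
[... 361 characters left out ...]
410. 253.]
paddle_handle [ 98. 281.] 0.89 [293. 457.]
paddle_handle [158. 171.] 0.61 [584. 309.]
paddle_nose [160. 173.] 0.84 [577. 301.]
paddle_nose [140. 325.] 0.64 [183. 340.]
paddle_nose [263. 131.] 0.58 [693.  33.]
holder [171. 201.] 0.6 [508. 282.]
holder_cheeks [172. 226.] 0.65 [436. 260.]
holder_cheeks [384. 124.] 0.6 [ 710. -284.]
holder_cheeks [368. 210.] 0.56 [ 486. -242.]
rest [369. 210.] 0.8 [ 490. -255.]
rest [447. 167.] 0.75 [ 610. -465.]
jig [264. 151.] 0.93 [647.  32.]
jig_stop [262. 131.] 0.7 [692.  36.]
pin_tip [264. 134.] 0.64 [684.  28.]
mug [383. 123.] 0.97 [ 729. -293.]
hammer [166. 125.] 0.55 [719. 302.]
awl [289. 249.] 0.6 [384. -40.]
awl [259. 130.] 0.17 [707.  47.]
```

View pics/scene0.png

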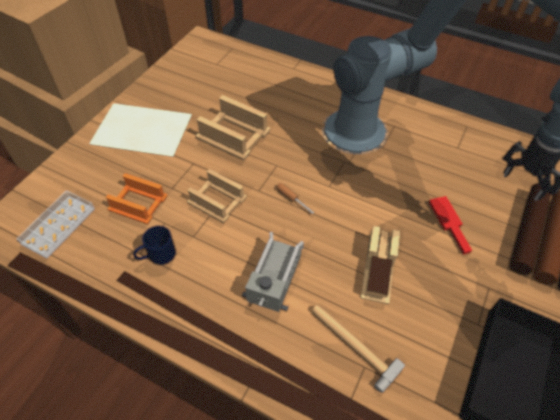

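View pics/top0.png

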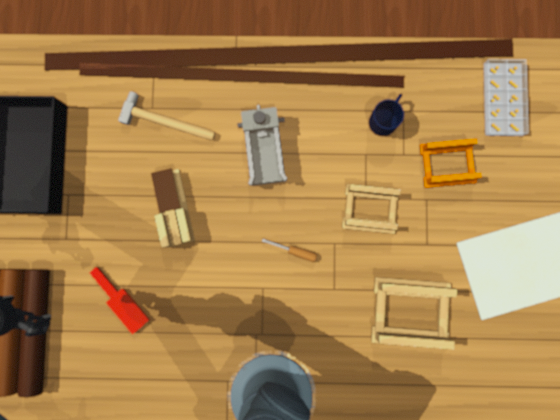

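Scene: wooden paddle in the holder at top (170,208), red decoy (120,300). Jig at (265,148), with its channel opening downward in the picture. The small wooden rest is at (371,208), the larger at (415,312) and the orange one at (450,163).

Run:
```python
from h import *
p=cams.read_camera("top");I=p["image"]
a=[I[160:260,140:206],I[100:200,232:298],I[170:270,338:404]]
cv2.imwrite("pics/c.png",np.hstack([cv2.resize(x,None,fx=4,fy=4,interpolation=cv2.INTER_CUBIC) for x in a]))
# leather
hsv=cv2.cvtColor(I,cv2.COLOR_BGR2HSV);v=hsv[...,2]
m=np.zeros(v.shape,np.uint8);m[160:225,145:195]=(v[160:225,145:195]<85)*255
c=max(cv2.findContours(m,0,2)[0],key=cv2.contourArea);c=cv2.convexHull(c)
print("leather",[atz(p,x,54).round(1)[:2].tolist() for x in cv2.boxPoints(cv2.minAreaRect(c))])
for q,z in(("rest",60),("jig",70),("holder",0),("paddle",54)):
    for r in spotter.masks_of(q,p)[:3]:
        c=np.argwhere(r["mask"])[:,::-1].astype(np.float32);b=cv2.boxPoints(cv2.minAreaRect(c))
        print(q,round(r["confidence"],2),r["box"],[atz(p,x,z).round(1)[:2].tolist() for x in b])
```

```text
Traceback (most recent call last):
ValueError: max() iterable argument is empty
```

View pics/c.png

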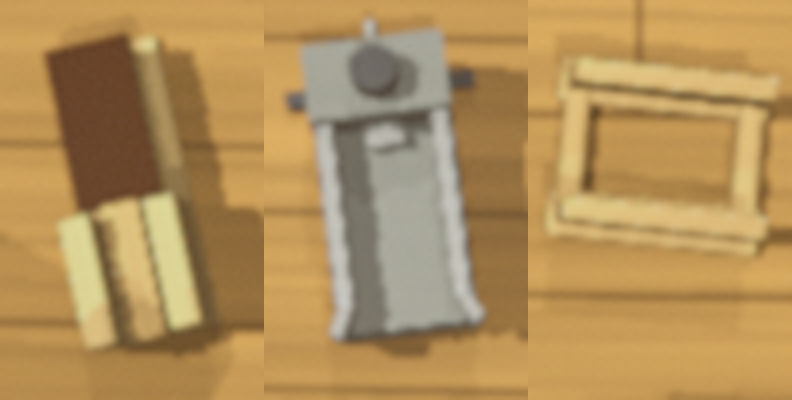

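Run:
```python
from h import *
p=cams.read_camera("top")
def f(pts,x0,c0,r0,z):
    w=np.array([atz(p,((x-x0+.5)/4+c0-.5,(y+.5)/4+r0-.5),z)[:2] for x,y in pts]);return w
def show(n,w):print(n,w.round(1).tolist(),"mean",w.mean(0).round(1))
L=f([(46,52),(130,36),(160,196),(78,212)],0,140,160,54);show("leather",L)
print("yaw",[np.arctan2(*(a-b)[::-1]).round(3) for a,b in((L[0],L[3]),(L[1],L[2]))],np.linalg.norm(np.roll(L,1,0)-L,axis=1).round(1))
J=f([(332,125),(438,115),(460,300),(350,315)],264,232,100,70);show("jig fence inner",J)
print([np.arctan2(*(a-b)[::-1]).round(3) for a,b in((J[0],J[3]),(J[1],J[2]))],np.linalg.norm(np.roll(J,1,0)-J,axis=1).round(1))
H=f([(316,124),(448,105),(442,30),(302,46)],264,232,100,80);show("housing",H)
print([np.arctan2(*(a-b)[::-1]).round(3) for a,b in((H[3],H[0]),(H[2],H[1]))])
R=f([(575,58),(778,76),(765,240),(560,220)],528,338,170,60);show("rest",R)
print([np.arctan2(*(a-b)[::-1]).round(3) for a,b in((R[0],R[1]),(R[3],R[2]))],np.linalg.norm(np.roll(R,1,0)-R,axis=1).round(1))
s=p;P=cams.read_camera("scene")
for n,pp in(("top",p),("scene",P)):
  for q,z in(("rest",60),("jig",70),("jig_stop",49),("pin_tip",49),("paddle_balance",36)):
    for r in spotter.masks_of(q,pp)[:3]:
        m=r["mask"];c=np.argwhere(m)[:,::-1].astype(np.float32);b=cv2.boxPoints(cv2.minAreaRect(c))
        print(n,q,round(r["confidence"],2),r["box"],m.sum(),[atz(pp,x,z).round()[:2].tolist() for x in b])
```

```text
leather [[576.2, 322.9], [587.5, 268.1], [482.7, 244.8], [471.5, 297.9]] mean [529.5 283.4]
yaw [np.float64(0.235), np.float64(0.219)] [107.6  56.  107.4  54.3]
jig fence inner [[686.6, 68.2], [694.0, -0.5], [573.0, -16.7], [562.3, 53.9]] mean [629.   26.2]
[np.float64(0.115), np.float64(0.133)] [125.1  69.1 122.1  71.4]
housing [[684.7, 77.6], [698.1, -7.2], [747.4, -2.5], [735.9, 87.9]] mean [716.5  38.9]
[np.float64(0.197), np.float64(0.095)]
rest [[552.1, -194.5], [542.2, -325.1], [436.4, -316.2], [447.3, -185.4]] mean [ 494.5 -255.3]
[np.float64(1.495), np.float64(1.488)] [105.2 130.9 106.1 131.3]
top rest 0.96 [342.2, 186.5, 56.8, 47.4] 1411 [[437.0, -176.0], [552.0, -187.0], [540.0, -325.0], [426.0, -313.0]]
top rest 0.67 [419.0, 139.6, 63.4, 50.2] 1601 [[661.0, -375.0], [677.0, -526.0], [558.0, -535.0], [542.0, -384.0]]
top rest 0.64 [368.4, 278.1, 90.0, 71.8] 3329 [[150.0, -248.0], [315.0, -260.0], [303.0, -471.0], [139.0, -457.0]]
top jig 0.93 [238.9, 108.0, 46.6, 78.0] 2709 [[749.0, 98.0], [752.0, -22.0], [547.0, -29.0], [544.0, 90.0]]
top jig_stop 0.79 [240.1, 107.5, 42.9
[... 653 characters left out ...]
0]]
scene rest 0.67 [189.4, 170.9, 56.6, 53.5] 1375 [[577.0, -315.0], [428.0, -338.0], [454.0, -164.0], [596.0, -152.0]]
scene jig 0.63 [246.0, 233.1, 58.5, 81.6] 2557 [[782.0, 10.0], [577.0, -53.0], [553.0, 68.0], [758.0, 120.0]]
scene jig 0.32 [365.8, 225.5, 35.1, 79.9] 1027 [[635.0, 264.0], [407.0, 210.0], [384.0, 292.0], [613.0, 337.0]]
scene jig_stop 0.6 [243.5, 233.1, 61.4, 79.8] 2649 [[774.0, -4.0], [556.0, -63.0], [536.0, 73.0], [752.0, 118.0]]
scene paddle_balance 0.91 [369.2, 232.5, 23.6, 62.8] 1106 [[598.0, 274.0], [390.0, 222.0], [371.0, 282.0], [579.0, 329.0]]
scene paddle_balance 0.7 [423.7, 197.7, 50.9, 56.6] 965 [[221.0, 320.0], [156.0, 355.0], [313.0, 499.0], [370.0, 465.0]]
```

Call:
{"op": "servo_tool", "data": {"commands": [{"slide":[0,0,0],"roll":-0.038,"grip":1},{"slide":[0,0,0],"roll":-0.038,"grip":1},{"slide":[0,0,0],"roll":-0.038,"grip":1},{"slide":[0,0,0],"roll":-0.038,"grip":1},{"slide":[0,0,0],"roll":-0.038,"grip":1}]}}

```text
clock: 2.47
eef_pos: [243.2, 521.0, 231.3]
eef_rot: [3.142, 0.0, -2.976]
wrist_force: [0.4, 0.3, -0.0]
opening: 85.6
finger_force: 0.0
```

Call:
{"op": "servo_tool", "data": {"commands": [{"slide":[0,0,0],"roll":-0.021,"grip":1},{"slide":[-0.084,-0.123,0.033],"roll":0,"grip":1},{"slide":[-0.084,-0.123,0.033],"roll":0,"grip":1},{"slide":[-0.084,-0.123,0.033],"roll":0,"grip":1},{"slide":[-0.084,-0.123,0.033],"roll":0,"grip":1}]}}

```text
clock: 2.88
eef_pos: [331.5, 439.5, 204.7]
eef_rot: [3.141, 0.0, -2.915]
wrist_force: [0.5, 0.3, -0.3]
opening: 85.4
finger_force: 0.0
```

Call:
{"op": "servo_tool", "data": {"commands": [{"slide":[-0.084,-0.123,0.033],"roll":0,"grip":1},{"slide":[-0.084,-0.123,0.033],"roll":0,"grip":1},{"slide":[-0.084,-0.123,0.033],"roll":0,"grip":1},{"slide":[-0.084,-0.123,0.033],"roll":0,"grip":1},{"slide":[-0.084,-0.123,0.033],"roll":0,"grip":1}]}}

```text
clock: 3.3
eef_pos: [441.2, 338.1, 171.7]
eef_rot: [3.141, 0.0, -2.915]
wrist_force: [1.4, 0.5, 0.0]
opening: 85.5
finger_force: 0.0
```

Call:
{"op": "servo_tool", "data": {"commands": [{"slide":[-0.084,-0.123,0.033],"roll":0,"grip":1},{"slide":[-0.084,-0.123,0.033],"roll":0,"grip":1},{"slide":[-0.084,-0.123,0.033],"roll":0,"grip":1},{"slide":[0,0,0],"roll":0,"grip":1},{"slide":[0,0,0],"roll":0,"grip":1}]}}

```text
clock: 3.72
eef_pos: [506.5, 277.4, 151.5]
eef_rot: [3.141, -0.001, -2.918]
wrist_force: [-0.7, 1.1, 1.2]
opening: 85.2
finger_force: 0.0
```

```bash
cat >> h.py <<'E'
from scipy.spatial.transform import Rotation as Ro
def wcam(shift=True):
    s=env.state();p=cams.read_camera("wrist")
    T=np.eye(4);T[:3,:3]=Ro.from_euler("xyz",s["eef_rot"]).as_matrix();T[:3,3]=s["eef_pos"]
    M=np.linalg.inv(T@np.array(p["T_tool_cam"]));p=dict(p);p["rvec"]=cv2.Rodrigues(M[:3,:3])[0];p["tvec"]=M[:3,3]
    return p
def proj(p,X):
    return cv2.projectPoints(np.float64([X]),p["rvec"],p["tvec"],np.float64(p["intrinsics"]),None)[0].ravel()
def outline(p,c,yaw,pts,col):
    R=np.array([[np.cos(yaw),-np.sin(yaw)],[np.sin(yaw),np.cos(yaw)]])
    q=[proj(p,[*(R@np.array(a[:2])+c),a[2]]) for a in pts]
    cv2.polylines(p["image"],[np.int32(np.array(q)*8)],True,col,1,cv2.LINE_AA,3)
E
python3 - <<'E'
from h import *
p=wcam();p["image"]=p["image"].copy()
outline(p,(529.5,283.4),.225,[(-55,-28,54),(55,-28,54),(55,28,54),(-55,28,54)],(0,255,0))
outline(p,(529.5,283.4),.225,[(-145,-12,54),(-55,-12,54),(-55,12,54),(-145,12,54)],(255,255,0))
cv2.imwrite("pics/w1.png",p["image"])
E
```

```text
(no output)
```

View pics/w1.png

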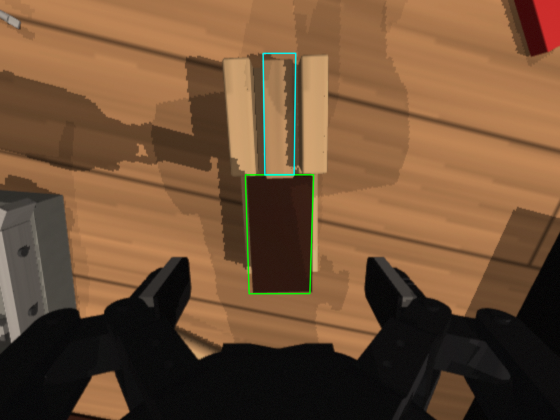

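The outline fits the blade (box 247–313 × 175–293), so I'm descending to grip it at the balance point.

Call:
{"op": "servo_tool", "data": {"commands": [{"slide":[0,0,0.12],"roll":0,"grip":1},{"slide":[0,0,0.12],"roll":0,"grip":1},{"slide":[0,0,0.12],"roll":0,"grip":1},{"slide":[0,0,0.12],"roll":0,"grip":1},{"slide":[0,0,0.1],"roll":0,"grip":1}], "grip_force": 80}}

```text
clock: 4.18
eef_pos: [504.4, 279.7, 35.1]
eef_rot: [3.141, -0.001, -2.913]
wrist_force: [-0.1, -0.2, -0.8]
opening: 85.1
finger_force: 0.0
```

Call:
{"op": "servo_tool", "data": {"commands": [{"slide":[0,0,0.075],"roll":0,"grip":1},{"slide":[0,0,0],"roll":0,"grip":0.4},{"slide":[0,0,0],"roll":0,"grip":0.4},{"slide":[0,0,0],"roll":0,"grip":0.4},{"slide":[0,0,0],"roll":0,"grip":0.4}]}}

```text
clock: 4.6
eef_pos: [507.0, 279.7, 23.2]
eef_rot: [3.141, 0.003, -2.915]
wrist_force: [-0.1, 1.0, -1.2]
opening: 54.5
finger_force: 85.0
```

Call:
{"op": "servo_tool", "data": {"commands": [{"slide":[0,0,0],"roll":0,"grip":0.4},{"slide":[0,0,0],"roll":0,"grip":0.4},{"slide":[0,0,0],"roll":0,"grip":0.4},{"slide":[0,0,0],"roll":0,"grip":0.4}]}}

```text
clock: 4.93
eef_pos: [506.8, 279.3, 22.6]
eef_rot: [3.14, 0.002, -2.915]
wrist_force: [-1.5, 1.3, 6.5]
opening: 54.5
finger_force: 86.1
```

Call:
{"op": "servo_tool", "data": {"commands": [{"slide":[0,0,-0.04],"roll":0,"grip":0.4},{"slide":[0,0,-0.08],"roll":0,"grip":0.4},{"slide":[0,0,-0.12],"roll":0,"grip":0.4},{"slide":[0,0,-0.12],"roll":0,"grip":0.4},{"slide":[0,0,-0.12],"roll":0,"grip":0.4}]}}

```text
clock: 5.35
eef_pos: [505.4, 278.1, 118.2]
eef_rot: [-3.141, -0.001, -2.916]
wrist_force: [0.1, -0.3, -0.3]
opening: 54.3
finger_force: 85.3
```

Call:
{"op": "servo_tool", "data": {"commands": [{"slide":[0,0,-0.12],"roll":0,"grip":0.4},{"slide":[0,0,-0.09],"roll":0,"grip":0.4},{"slide":[0,0,0],"roll":0.035,"grip":0.4},{"slide":[0,0,0],"roll":0.035,"grip":0.4},{"slide":[0,0,0],"roll":0.027,"grip":0.4}]}}

```text
clock: 5.77
eef_pos: [506.1, 278.4, 160.0]
eef_rot: [3.141, 0.001, 3.058]
wrist_force: [0.4, 0.2, -1.3]
opening: 54.6
finger_force: 85.4
```

Call:
{"op": "servo_tool", "data": {"commands": [{"slide":[-0.004,-0.074,0],"roll":0,"grip":0.4},{"slide":[-0.009,-0.148,0],"roll":0,"grip":0.4},{"slide":[-0.009,-0.148,0],"roll":0,"grip":0.4},{"slide":[-0.009,-0.148,0],"roll":0,"grip":0.4},{"slide":[-0.009,-0.148,0],"roll":0,"grip":0.4}]}}

```text
clock: 6.18
eef_pos: [502.7, 143.0, 159.1]
eef_rot: [-3.141, -0.0, 3.065]
wrist_force: [-0.3, -0.2, -0.8]
opening: 54.6
finger_force: 85.2
```

Call:
{"op": "servo_tool", "data": {"commands": [{"slide":[-0.009,-0.148,0],"roll":0,"grip":0.4},{"slide":[-0.009,-0.148,0],"roll":0,"grip":0.4},{"slide":[-0.009,-0.148,0],"roll":0,"grip":0.4},{"slide":[-0.009,-0.148,0],"roll":0,"grip":0.4},{"slide":[-0.009,-0.148,0],"roll":0,"grip":0.4}]}}

```text
clock: 6.6
eef_pos: [499.7, -5.3, 159.3]
eef_rot: [-3.141, -0.0, 3.064]
wrist_force: [0.5, -0.9, -1.2]
opening: 54.5
finger_force: 85.3
```

Call:
{"op": "servo_tool", "data": {"commands": [{"slide":[-0.009,-0.148,0],"roll":0,"grip":0.4},{"slide":[-0.009,-0.148,0],"roll":0,"grip":0.4},{"slide":[-0.009,-0.148,0],"roll":0,"grip":0.4},{"slide":[-0.009,-0.148,0],"roll":0,"grip":0.4},{"slide":[-0.009,-0.148,0],"roll":0,"grip":0.4}]}}

```text
clock: 7.02
eef_pos: [496.9, -153.4, 159.2]
eef_rot: [-3.141, -0.001, 3.064]
wrist_force: [-0.1, 0.5, -1.5]
opening: 54.6
finger_force: 85.3
```

Call:
{"op": "servo_tool", "data": {"commands": [{"slide":[-0.009,-0.148,0],"roll":0,"grip":0.4},{"slide":[-0.009,-0.148,0],"roll":0,"grip":0.4},{"slide":[-0.009,-0.148,0],"roll":0,"grip":0.4},{"slide":[-0.004,-0.074,0],"roll":0,"grip":0.4},{"slide":[0,0,0],"roll":0,"grip":0.4}]}}

```text
clock: 7.43
eef_pos: [495.4, -258.7, 159.1]
eef_rot: [-3.14, 0.0, 3.06]
wrist_force: [-0.0, 0.7, -0.8]
opening: 54.4
finger_force: 85.2
```

Run:
```python
from h import *
s=env.state();print(np.round(s["eef_pos"],1),np.round(s["eef_rot"],3),s["opening"],s["finger_force"],np.round(s["wrist_force"],1))
p=wcam();p["image"]=p["image"].copy()
for x in(45,-45): outline(p,(494.5,-255.3),-.08,[(x-7,-65,60),(x+7,-65,60),(x+7,65,60),(x-7,65,60)],(0,255,0))
cv2.imwrite("pics/w2.png",p["image"])
```

```text
[ 495.4 -258.7  159.1] [-3.14  0.    3.06] 54.35089429051249 85.24850517511368 [-0.   0.7 -0.8]
```

View pics/w2.png

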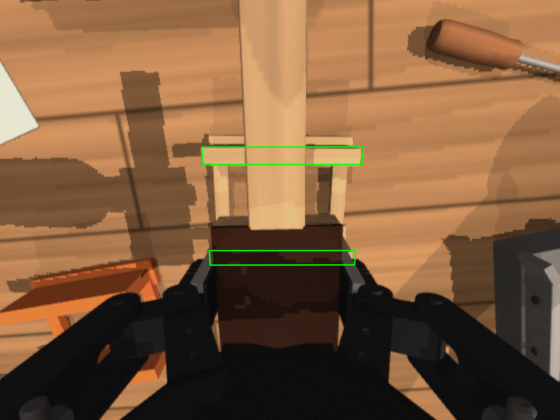

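Call:
{"op": "servo_tool", "data": {"commands": [{"slide":[-0.008,0.02,0.1],"roll":0,"grip":0.4},{"slide":[0,0,0.12],"roll":0,"grip":0.4},{"slide":[0,0,0.12],"roll":0,"grip":0.4},{"slide":[0,0,0.1],"roll":0,"grip":0.4},{"slide":[0,0,0.06],"roll":0,"grip":0.4}]}}

```text
clock: 7.9
eef_pos: [496.2, -248.5, 56.7]
eef_rot: [3.139, -0.004, 3.066]
wrist_force: [-0.7, -0.1, -1.4]
opening: 54.7
finger_force: 85.3
```

Call:
{"op": "servo_tool", "data": {"commands": [{"slide":[0,0,0.03],"roll":0,"grip":0.4},{"slide":[0,0,0.02],"roll":0,"grip":0.4},{"slide":[0,0,0.01],"roll":0,"grip":0.4},{"slide":[0,0,0],"roll":0,"grip":0.4},{"slide":[0,0,0],"roll":0,"grip":0.4}]}}

```text
clock: 8.32
eef_pos: [496.0, -248.4, 52.5]
eef_rot: [3.14, -0.002, 3.065]
wrist_force: [-17.7, 10.9, 41.1]
opening: 54.4
finger_force: 90.0
```

Call:
{"op": "servo_tool", "data": {"commands": [{"slide":[0,0,-0.025],"roll":0,"grip":0.4},{"slide":[0,0,0],"roll":0,"grip":0.4}]}}

```text
clock: 8.48
eef_pos: [499.0, -250.6, 54.4]
eef_rot: [-3.141, 0.003, 3.065]
wrist_force: [1.3, -0.7, -0.9]
opening: 54.7
finger_force: 85.3
```

Run:
```python
from h import *
a=cams.read_camera("scene")["image"][130:240,160:280];b=cams.read_camera("top")["image"][150:260,320:440]
cv2.imwrite("pics/c3.png",cv2.resize(np.hstack([a,b]),None,fx=3.3,fy=3.3,interpolation=cv2.INTER_CUBIC))
w=wcam();print([(q,[(np.round(r["position"]),round(r["confidence"],2),atz(w,r["position"],78).round(1)[:2]) for r in spotter.tip_of(q,w)[:2]]) for q in("paddle_handle",)])
```

```text
[('paddle_handle', [(array([271.,  73.]), 0.59, array([ 411.2, -246.8]))])]
```

View pics/c3.png

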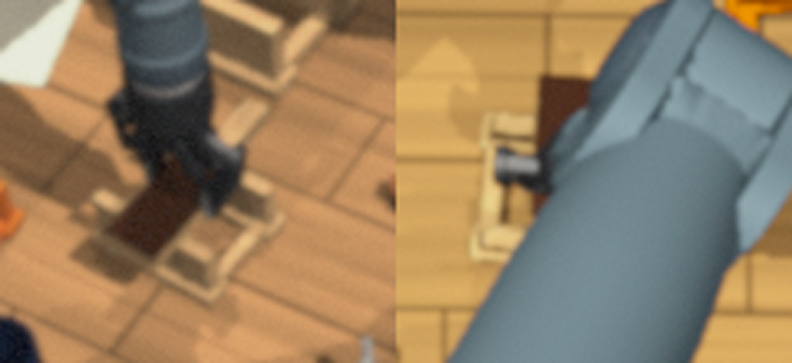

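Call:
{"op": "servo_tool", "data": {"commands": [{"slide":[0,0,0.006],"roll":0,"grip":0.4},{"slide":[0,0,0],"roll":0,"grip":0.4}]}}

```text
clock: 8.85
eef_pos: [498.6, -250.7, 52.5]
eef_rot: [3.141, 0.001, 3.064]
wrist_force: [-4.5, 4.7, 16.5]
opening: 54.5
finger_force: 87.3
```

Call:
{"op": "servo_tool", "data": {"commands": [{"slide":[0,0,0],"roll":0,"grip":0.65},{"slide":[0,0,0],"roll":0,"grip":0.75},{"slide":[0,0,0],"roll":0,"grip":0.9},{"slide":[0,0,0],"roll":0,"grip":1},{"slide":[0,0,0],"roll":0,"grip":1}]}}

```text
clock: 9.27
eef_pos: [497.8, -251.0, 50.3]
eef_rot: [3.141, -0.001, 3.063]
wrist_force: [-0.6, 0.4, -0.4]
opening: 85.5
finger_force: 0.0
```

Call:
{"op": "servo_tool", "data": {"commands": [{"slide":[0,0,0],"roll":0,"grip":1},{"slide":[0,0,0],"roll":0,"grip":1},{"slide":[0,0,0],"roll":0,"grip":1},{"slide":[0,0,0],"roll":0,"grip":1},{"slide":[0,0,-0.1],"roll":0,"grip":1}]}}

```text
clock: 9.68
eef_pos: [495.4, -249.6, 67.6]
eef_rot: [3.138, -0.006, 3.063]
wrist_force: [0.4, 0.9, -0.4]
opening: 85.3
finger_force: 0.0
```

Call:
{"op": "servo_tool", "data": {"commands": [{"slide":[0,0,-0.15],"roll":0,"grip":1},{"slide":[0,0,-0.15],"roll":0,"grip":1},{"slide":[0,0,-0.15],"roll":0,"grip":1},{"slide":[0,0,0],"roll":0,"grip":1},{"slide":[0,0,0],"roll":0,"grip":1}]}}

```text
clock: 10.1
eef_pos: [499.7, -252.3, 163.1]
eef_rot: [-3.139, 0.005, 3.063]
wrist_force: [0.1, -0.3, 0.4]
opening: 85.3
finger_force: 0.0
```

Run:
```python
from h import *
s=env.state();print(np.round(s["eef_pos"],1),np.round(s["eef_rot"],3))
p=wcam();p["image"]=p["image"].copy()
c=(494.5+26,-255.3-2);y=-.08
outline(p,c,y,[(-55,-28,78),(55,-28,78),(55,28,78),(-55,28,78)],(0,255,0))
outline(p,c,y,[(-145,-12,78),(-55,-12,78),(-55,12,78),(-145,12,78)],(255,255,0))
cv2.imwrite("pics/w3.png",p["image"])
```

```text
[ 499.7 -252.3  163.1] [-3.139  0.005  3.063]
```

View pics/w3.png

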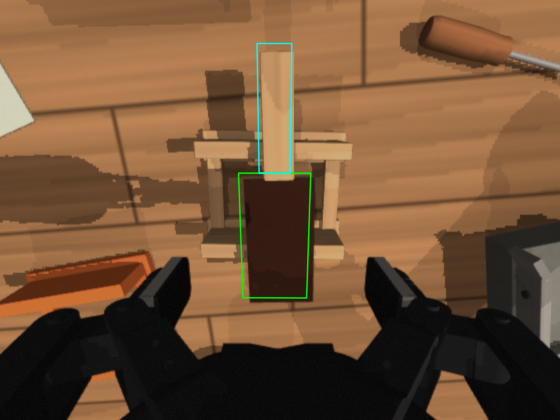

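Paddle lies across both rails, within about 5 mm of centre; its handle runs along col 277, rows 52–179. Next I move over the handle and grip it.

Call:
{"op": "servo_tool", "data": {"commands": [{"slide":[0.1,0,0],"roll":0,"grip":1},{"slide":[0.15,-0.003,0],"roll":0,"grip":1},{"slide":[0.14,-0.003,0],"roll":0,"grip":1},{"slide":[0.066,0,0.05],"roll":0,"grip":1},{"slide":[0,0,0.12],"roll":0,"grip":1}], "grip_force": 110}}

```text
clock: 10.57
eef_pos: [404.8, -245.1, 127.2]
eef_rot: [-3.141, -0.0, 3.061]
wrist_force: [0.8, 1.2, 0.4]
opening: 85.3
finger_force: 0.0
```

Call:
{"op": "servo_tool", "data": {"commands": [{"slide":[0,0,0.12],"roll":0,"grip":1},{"slide":[0,0,0.12],"roll":0,"grip":1},{"slide":[0,0,0.1],"roll":0,"grip":1},{"slide":[0,0,0.06],"roll":0,"grip":1},{"slide":[0,0,0],"roll":0,"grip":0.6}]}}

```text
clock: 10.98
eef_pos: [403.5, -242.5, 42.7]
eef_rot: [3.137, -0.007, 3.063]
wrist_force: [-0.2, 1.0, 0.6]
opening: 75.3
finger_force: 0.0
```

Call:
{"op": "servo_tool", "data": {"commands": [{"slide":[0,0,0],"roll":0,"grip":0.45},{"slide":[0,0,0],"roll":0,"grip":0.35},{"slide":[0,0,0],"roll":0,"grip":0.25},{"slide":[0,0,0],"roll":0,"grip":0.1},{"slide":[0,0,0],"roll":0,"grip":0.1}]}}

```text
clock: 11.4
eef_pos: [407.8, -245.9, 48.0]
eef_rot: [-3.141, 0.002, 3.063]
wrist_force: [-1.3, -0.1, 4.8]
opening: 22.4
finger_force: 107.2
```

Call:
{"op": "servo_tool", "data": {"commands": [{"slide":[0,0,0],"roll":0,"grip":0.1},{"slide":[0,0,0],"roll":0,"grip":0.1},{"slide":[0,0,0],"roll":0,"grip":0.1},{"slide":[0,0,0],"roll":0,"grip":0.1},{"slide":[0,0,0],"roll":0,"grip":0.1}]}}

```text
clock: 11.82
eef_pos: [407.8, -245.8, 47.9]
eef_rot: [-3.141, 0.002, 3.063]
wrist_force: [-0.9, 0.4, 5.8]
opening: 22.8
finger_force: 107.2
```

```bash
cat > jig.py <<'E'
from h import *
from scipy.ndimage import map_coordinates
P=[cams.read_camera(n) for n in("top","scene")]
G=[]
for p in P:
    g=cv2.cvtColor(p["image"],cv2.COLOR_BGR2GRAY).astype(float)
    g=cv2.GaussianBlur(g,(0,0),.8);G.append(np.hypot(cv2.Sobel(g,6,1,0),cv2.Sobel(g,6,0,1)))
u=np.linspace(0,1,60)[:,None]
def seg(a,b):return np.array(a)*(1-u)+np.array(b)*u
E=np.vstack([seg((-58,-33,70),(58,-33,70)),seg((-58,33,70),(58,33,70)),seg((60,-30,80),(60,30,80))])
def score(v,G,P):
    c,s=np.cos(v[2]),np.sin(v[2]);X=np.c_[E[:,0]*c-E[:,1]*s+v[0],E[:,0]*s+E[:,1]*c+v[1],E[:,2]];t=0
    for g,p in zip(G,P):
        q=cv2.projectPoints(X,p["rvec"],p["tvec"],np.float64(p["intrinsics"]),None)[0][:,0]
        t+=np.clip(map_coordinates(g,[q[:,1],q[:,0]],order=1),0,150).mean()
    return t
c0=np.array([691-60*np.cos(.125),34.7-60*np.sin(.125)])
for name,ix in(("top",[0]),("scene",[1]),("both",[0,1])):
    r=[]
    for dx in range(-9,10):
        for dy in range(-9,10):
            for yw in np.arange(.06,.2,.01):r.append((score((c0[0]+dx,c0[1]+dy,yw),[G[i] for i in ix],[P[i] for i in ix]),c0[0]+dx,c0[1]+dy,yw))
    r.sort(reverse=True);print(name,np.round(r[:4],3).tolist())
b=r[0][1:];print("stop",b[0]+60*np.cos(b[2]),b[1]+60*np.sin(b[2]))
o=[]
for p,(r0,c1) in zip(P,((95,225),(225,230))):
    S=5;im=cv2.resize(p["image"][r0:r0+110,c1:c1+80],None,fx=S,fy=S,interpolation=cv2.INTER_CUBIC)
    def L(pts,col):
        cc,s=np.cos(b[2]),np.sin(b[2])
        q=np.array([proj(p,[x*cc-y*s+b[0],x*s+y*cc+b[1],z]) for x,y,z in pts]);q=(q-[c1,r0]+.5)*S-.5
        cv2.polylines(im,[np.int32(q)],False,col,1,cv2.LINE_AA)
    for y in(-33,33):L([(-60,y,70),(60,y,70)],(0,255,0))
    L([(60,-33,80),(60,33,80)],(0,0,255));L([(45,-12,49),(45,12,49),(60,12,49)],(255,0,255));L([(-75,-33,40),(-75,33,40)],(255,0,0))
    o.append(im)
cv2.imwrite("pics/jig.png",np.hstack(o))
E
python3 jig.py
```

```text
top [[129.561, 633.468, 28.22, 0.15], [129.417, 633.468, 28.22, 0.14], [129.266, 633.468, 28.22, 0.16], [129.15, 632.468, 28.22, 0.15]]
scene [[121.641, 634.468, 28.22, 0.15], [121.64, 634.468, 28.22, 0.16], [121.358, 633.468, 28.22, 0.15], [121.271, 633.468, 28.22, 0.16]]
both [[250.918, 633.468, 28.22, 0.15], [250.537, 633.468, 28.22, 0.16], [250.453, 633.468, 28.22, 0.14], [249.77, 632.468, 28.22, 0.15]]
stop 692.7944046424028 37.18580394530229
```

View pics/jig.png

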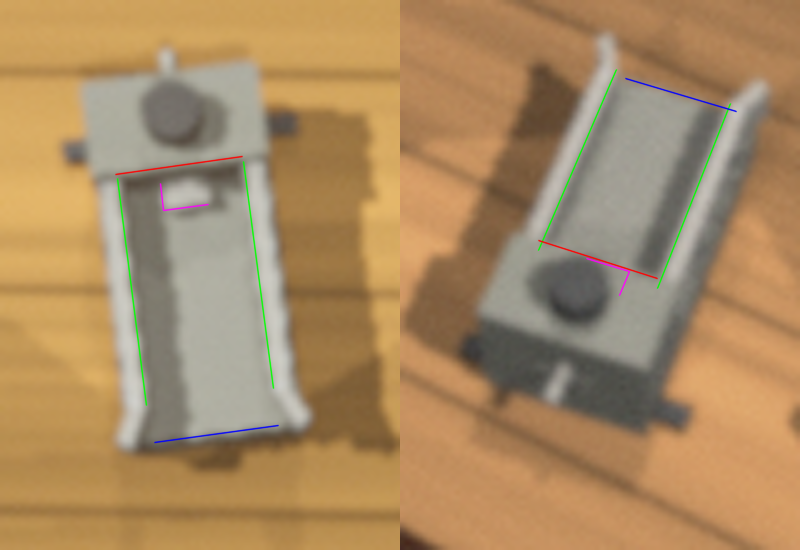

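Jig fit is good: centre (633.7, 28.2), yaw 0.15, stop at (693, 37); the overlay lies on the fence and housing edges in both views.

Call:
{"op": "servo_tool", "data": {"commands": [{"slide":[0,0,-0.03],"roll":0,"grip":0.1},{"slide":[0,0,-0.06],"roll":0,"grip":0.1},{"slide":[0,0,-0.1],"roll":0,"grip":0.1},{"slide":[0,0,-0.085],"roll":0,"grip":0.1},{"slide":[0,0,0],"roll":-0.036,"grip":0.1}]}}

```text
clock: 12.33
eef_pos: [408.6, -246.6, 105.1]
eef_rot: [-3.138, 0.004, -3.105]
wrist_force: [0.4, -1.0, -0.2]
opening: 22.3
finger_force: 107.4
```

Call:
{"op": "servo_tool", "data": {"commands": [{"slide":[0,0,0],"roll":-0.037,"grip":0.1},{"slide":[-0.028,0.059,0],"roll":0,"grip":0.1},{"slide":[-0.056,0.119,0],"roll":0,"grip":0.1},{"slide":[-0.056,0.119,0],"roll":0,"grip":0.1},{"slide":[-0.056,0.119,0],"roll":0,"grip":0.1}]}}

```text
clock: 12.75
eef_pos: [433.0, -156.3, 101.9]
eef_rot: [3.141, -0.001, -2.992]
wrist_force: [0.6, 0.5, -0.9]
opening: 22.6
finger_force: 107.7
```

Call:
{"op": "servo_tool", "data": {"commands": [{"slide":[-0.056,0.119,0],"roll":0,"grip":0.1},{"slide":[-0.056,0.119,0],"roll":0,"grip":0.1},{"slide":[-0.056,0.119,0],"roll":0,"grip":0.1},{"slide":[-0.056,0.119,0],"roll":0,"grip":0.1},{"slide":[-0.056,0.119,0],"roll":0,"grip":0.1}]}}

```text
clock: 13.17
eef_pos: [470.5, -29.7, 101.9]
eef_rot: [3.141, -0.001, -2.991]
wrist_force: [0.3, -0.9, -1.4]
opening: 22.3
finger_force: 107.7
```

Call:
{"op": "servo_tool", "data": {"commands": [{"slide":[-0.056,0.119,0],"roll":0,"grip":0.1},{"slide":[-0.028,0.059,0],"roll":0,"grip":0.1},{"slide":[0,0,0],"roll":0,"grip":0.1},{"slide":[0,0,0],"roll":0,"grip":0.1},{"slide":[0,0,0],"roll":0,"grip":0.1}]}}

```text
clock: 13.58
eef_pos: [481.6, 6.1, 101.8]
eef_rot: [-3.141, -0.001, -2.991]
wrist_force: [-0.4, -1.0, -1.5]
opening: 22.3
finger_force: 107.8
```

Run:
```python
from h import *
s=env.state();e=np.array(s["eef_pos"]);y=s["eef_rot"][2]+np.pi;print(e.round(1),round(y,3),s["opening"].__round__(1))
# paddle overlay for checking, underside at TCP+12
o=[]
for n,(r0,c1) in(("top",(95,225)),("scene",(200,240))):
    p=cams.read_camera(n);p["image"]=p["image"].copy()
    c=e[:2]+118*np.array([np.cos(y),np.sin(y)]);z=e[2]+30
    outline(p,c,y,[(-55,-28,z),(55,-28,z),(55,28,z),(-55,28,z)],(0,255,0))
    o.append(cv2.resize(p["image"][r0:r0+110,c1:c1+80],None,fx=5,fy=5,interpolation=cv2.INTER_NEAREST))
cv2.imwrite("pics/pj.png",np.hstack(o))
```

```text
[481.6   6.1 101.8] 0.15 22.3
```

View pics/pj.png

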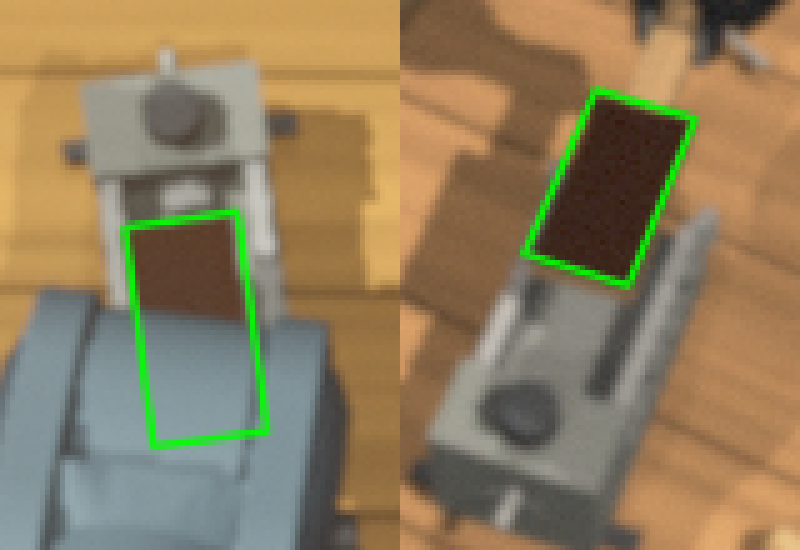

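Overlay lies on the paddle in both views: blade aligned with the channel, no droop. Lowering it onto the bed.

Call:
{"op": "servo_tool", "data": {"commands": [{"slide":[0,-0.004,0.06],"roll":0,"grip":0.1},{"slide":[0,0,0.1],"roll":0,"grip":0.1},{"slide":[0,0,0.1],"roll":0,"grip":0.1},{"slide":[0,0,0.05],"roll":0,"grip":0.1},{"slide":[0,0,0.02],"roll":0,"grip":0.1}]}}

```text
clock: 14.1
eef_pos: [480.2, 5.1, 34.1]
eef_rot: [3.141, -0.004, -2.993]
wrist_force: [-0.4, 0.1, -1.1]
opening: 22.5
finger_force: 107.8
```

Call:
{"op": "servo_tool", "data": {"commands": [{"slide":[0,0,0.01],"roll":0,"grip":0.1},{"slide":[0,0,0.01],"roll":0,"grip":0.1},{"slide":[0,0,0],"roll":0,"grip":0.1},{"slide":[0,0,0],"roll":0,"grip":0.1}]}}

```text
clock: 14.43
eef_pos: [482.9, 5.6, 32.6]
eef_rot: [-3.141, 0.001, -2.991]
wrist_force: [1.0, 0.0, -0.6]
opening: 22.4
finger_force: 107.8
```

Call:
{"op": "servo_tool", "data": {"commands": [{"slide":[0,0,0.015],"roll":0,"grip":0.1},{"slide":[-0.04,0,0],"roll":0,"grip":0.1},{"slide":[-0.04,0,0],"roll":0,"grip":0.1},{"slide":[-0.03,0,0],"roll":0,"grip":0.1},{"slide":[0,0,0],"roll":0,"grip":0.1}]}}

```text
clock: 14.85
eef_pos: [505.9, 9.3, 29.1]
eef_rot: [-3.141, 0.002, -2.99]
wrist_force: [0.4, 0.1, -0.8]
opening: 22.3
finger_force: 107.8
```

Call:
{"op": "servo_tool", "data": {"commands": [{"slide":[-0.03,0,0],"roll":0,"grip":0.1},{"slide":[-0.03,0,0],"roll":0,"grip":0.1},{"slide":[0,0,0],"roll":0,"grip":0.1},{"slide":[0,0,0],"roll":0,"grip":0.1}]}}

```text
clock: 15.18
eef_pos: [513.7, 11.0, 28.2]
eef_rot: [3.141, -0.004, -2.991]
wrist_force: [-5.7, -0.3, 1.1]
opening: 22.7
finger_force: 108.2
```

Call:
{"op": "servo_tool", "data": {"commands": [{"slide":[-0.015,0,0],"roll":0,"grip":0.1},{"slide":[0,0,0],"roll":0,"grip":0.1},{"slide":[0,0,0],"roll":0,"grip":0.1}]}}

```text
clock: 15.43
eef_pos: [514.1, 11.1, 28.1]
eef_rot: [3.141, -0.009, -2.991]
wrist_force: [-11.3, -1.1, 7.3]
opening: 22.3
finger_force: 108.9
```

Call:
{"op": "servo_tool", "data": {"commands": [{"slide":[-0.015,0,-0.004],"roll":0,"grip":0.1},{"slide":[0,0,0],"roll":0,"grip":0.1},{"slide":[0,0,0],"roll":0,"grip":0.1},{"slide":[0,0,0],"roll":0,"grip":0.1}], "grip_force": 120}}

```text
clock: 15.77
eef_pos: [518.0, 11.7, 28.5]
eef_rot: [3.141, -0.007, -2.991]
wrist_force: [-6.3, -1.2, 1.3]
opening: 22.3
finger_force: 117.1
```

Run:
```python
from h import *
s=env.state();e=np.array(s["eef_pos"]);y=s["eef_rot"][2]+np.pi;print(e.round(1),np.round(s["eef_rot"],3),s["opening"].__round__(1),np.round(s["wrist_force"],1),np.round(s["torque"],2))
o=[]
for n,(r0,c1) in(("top",(95,225)),("scene",(225,230))):
    p=cams.read_camera(n);p["image"]=p["image"].copy()
    o.append(cv2.resize(p["image"][r0:r0+110,c1:c1+80],None,fx=5,fy=5,interpolation=cv2.INTER_CUBIC))
    print(n,"stop",proj(p,[693,37.2,58]),"blade front edge if nose at stop/-8:",[((proj(p,[693-d*.989+.149*28,37.2-d*.149-28*.989,58])-[c1,r0])*5).round().tolist() for d in(0,8)])
cv2.imwrite("pics/push.png",np.hstack(o))
# dark-leather front limit along jig axis, scene and top, at z=58
for n in("top","scene"):
    p=cams.read_camera(n);g=cv2.cvtColor(p["image"],cv2.COLOR_BGR2HSV)
    for yy in(-20,-10,10,20):
        row=[]
        for xx in np.arange(20,66,3):
            q=proj(p,[633.7+xx*.9888-yy*.1494,28.2+xx*.1494+yy*.9888,58]);row.append(g[int(round(q[1])),int(round(q[0])),1])
        print(n,yy,[int(v) for v in row])
```

```text
[518.   11.7  28.5] [ 3.141 -0.007 -2.991] 22.3 [-6.3 -1.2  1.3] [-0.27  1.17 -0.12]
top stop [260.89440471 129.7021762 ] blade front edge if nose at stop/-8: [[232.0, 166.0], [234.0, 181.0]]
scene stop [269.17939963 280.70623657] blade front edge if nose at stop/-8: [[146.0, 263.0], [151.0, 250.0]]
top -20 [24, 133, 137, 133, 128, 126, 121, 143, 133, 132, 127, 126, 93, 74, 53, 34]
top -10 [5, 75, 122, 140, 130, 129, 129, 140, 132, 134, 130, 130, 90, 70, 43, 27]
top 10 [27, 23, 11, 81, 129, 127, 127, 125, 130, 126, 135, 118, 89, 65, 42, 30]
top 20 [29, 27, 8, 50, 111, 126, 130, 125, 126, 126, 136, 120, 93, 65, 53, 34]
scene -20 [123, 146, 157, 125, 127, 127, 127, 127, 90, 59, 22, 16, 15, 6, 10, 10]
scene -10 [145, 150, 173, 155, 145, 134, 137, 102, 94, 73, 22, 14, 14, 7, 10, 3]
scene 10 [134, 143, 168, 134, 123, 123, 125, 121, 69, 33, 24, 17, 21, 21, 18, 19]
scene 20 [147, 144, 134, 139, 170, 146, 115, 105, 62, 32, 28, 23, 21, 21, 21, 19]
```

Call:
{"op": "servo_tool", "data": {"commands": [{"slide":[-0.015,0,0],"roll":0,"grip":0.1},{"slide":[0,0,0],"roll":0,"grip":0.1},{"slide":[0,0,0],"roll":0,"grip":0.1},{"slide":[0,0,0],"roll":0,"grip":0.1}]}}

```text
clock: 16.3
eef_pos: [520.5, 12.1, 28.4]
eef_rot: [3.141, -0.008, -2.992]
wrist_force: [-8.5, -1.7, 1.5]
opening: 22.3
finger_force: 117.1
```

Call:
{"op": "servo_tool", "data": {"commands": [{"slide":[-0.01,0,0],"roll":0,"grip":0.1},{"slide":[0,0,0],"roll":0,"grip":0.1},{"slide":[0,0,0],"roll":0,"grip":0.1},{"slide":[0,0,0],"roll":0,"grip":0.1}]}}

```text
clock: 16.63
eef_pos: [521.0, 12.3, 28.2]
eef_rot: [3.141, -0.011, -2.992]
wrist_force: [-10.8, -2.1, 4.1]
opening: 22.2
finger_force: 117.5
```

Call:
{"op": "servo_tool", "data": {"commands": [{"slide":[-0.01,0,-0.003],"roll":0,"grip":0.1},{"slide":[0,0,0],"roll":0,"grip":0.1},{"slide":[0,0,0],"roll":0,"grip":0.1},{"slide":[0,0,0],"roll":0,"grip":0.1}]}}

```text
clock: 16.97
eef_pos: [520.9, 12.6, 28.1]
eef_rot: [3.141, -0.014, -2.992]
wrist_force: [-15.5, -2.1, 4.3]
opening: 22.0
finger_force: 117.5
```

Call:
{"op": "servo_tool", "data": {"commands": [{"slide":[-0.01,0,0],"roll":0,"grip":0.1},{"slide":[0,0,0],"roll":0,"grip":0.1},{"slide":[0,0,0],"roll":0,"grip":0.1},{"slide":[0,0,0],"roll":0,"grip":0.1}]}}

```text
clock: 17.3
eef_pos: [520.9, 12.6, 28.1]
eef_rot: [3.141, -0.018, -2.992]
wrist_force: [-20.2, -4.1, 10.0]
opening: 22.5
finger_force: 118.1
```

Call:
{"op": "servo_tool", "data": {"commands": [{"slide":[-0.01,0,0],"roll":0,"grip":0.1},{"slide":[0,0,0],"roll":0,"grip":0.1},{"slide":[0,0,0],"roll":0,"grip":0.1},{"slide":[0,0,0],"roll":0,"grip":0.1}]}}

```text
clock: 17.63
eef_pos: [520.8, 12.6, 28.1]
eef_rot: [3.141, -0.021, -2.992]
wrist_force: [-26.1, -4.7, 15.9]
opening: 22.3
finger_force: 118.8
```

The paddle is against the stop: force rises with no further travel. Holding for over 2 s.

Call:
{"op": "servo_tool", "data": {"commands": [{"slide":[0,0,0],"roll":0,"grip":0.1},{"slide":[0,0,0],"roll":0,"grip":0.1},{"slide":[0,0,0],"roll":0,"grip":0.1},{"slide":[0,0,0],"roll":0,"grip":0.1},{"slide":[0,0,0],"roll":0,"grip":0.1}]}}

```text
clock: 18.05
eef_pos: [520.8, 12.6, 28.1]
eef_rot: [3.141, -0.021, -2.992]
wrist_force: [-24.4, -4.3, 15.9]
opening: 22.6
finger_force: 118.8
```

Call:
{"op": "servo_tool", "data": {"commands": [{"slide":[0,0,0],"roll":0,"grip":0.1},{"slide":[0,0,0],"roll":0,"grip":0.1},{"slide":[0,0,0],"roll":0,"grip":0.1},{"slide":[0,0,0],"roll":0,"grip":0.1},{"slide":[0,0,0],"roll":0,"grip":0.1}]}}

```text
clock: 18.47
eef_pos: [520.8, 12.6, 28.1]
eef_rot: [3.141, -0.021, -2.992]
wrist_force: [-24.9, -4.7, 14.9]
opening: 22.3
finger_force: 118.8
```

Call:
{"op": "servo_tool", "data": {"commands": [{"slide":[0,0,0],"roll":0,"grip":0.1},{"slide":[0,0,0],"roll":0,"grip":0.1},{"slide":[0,0,0],"roll":0,"grip":0.1},{"slide":[0,0,0],"roll":0,"grip":0.1},{"slide":[0,0,0],"roll":0,"grip":0.1}]}}

```text
clock: 18.88
eef_pos: [520.8, 12.6, 28.1]
eef_rot: [3.141, -0.021, -2.992]
wrist_force: [-23.7, -4.3, 15.6]
opening: 22.6
finger_force: 118.8
```

Call:
{"op": "servo_tool", "data": {"commands": [{"slide":[0,0,0],"roll":0,"grip":0.1},{"slide":[0,0,0],"roll":0,"grip":0.1},{"slide":[0,0,0],"roll":0,"grip":0.1},{"slide":[0,0,0],"roll":0,"grip":0.1},{"slide":[0,0,0],"roll":0,"grip":0.1}]}}

```text
clock: 19.3
eef_pos: [520.8, 12.6, 28.1]
eef_rot: [3.141, -0.021, -2.992]
wrist_force: [-24.5, -4.9, 16.0]
opening: 22.4
finger_force: 118.8
```

Call:
{"op": "servo_tool", "data": {"commands": [{"slide":[0,0,0],"roll":0,"grip":0.1},{"slide":[0,0,0],"roll":0,"grip":0.1},{"slide":[0,0,0],"roll":0,"grip":0.1},{"slide":[0,0,0],"roll":0,"grip":0.1},{"slide":[0,0,0],"roll":0,"grip":0.1}]}}

```text
clock: 19.72
eef_pos: [520.8, 12.6, 28.1]
eef_rot: [3.141, -0.021, -2.993]
wrist_force: [-24.1, -4.7, 15.9]
opening: 22.1
finger_force: 118.8
```

Run:
```python
from h import *
p=cams.read_camera("top");g=cv2.cvtColor(p["image"],cv2.COLOR_BGR2HSV)
for yy in(-20,-10,10,20):
    print(yy,[int(g[int(round(q[1])),int(round(q[0])),1]) for q in(proj(p,[633.7+xx*.9888-yy*.1494,28.2+xx*.1494+yy*.9888,58]) for xx in np.arange(44,68,3))])
# rear end of leather edge (x=-55) and handle rear seen from scene
p=cams.read_camera("scene");g=cv2.cvtColor(p["image"],cv2.COLOR_BGR2HSV)
print([int(g[int(round(q[1])),int(round(q[0])),2]) for q in(proj(p,[633.7+xx*.9888,28.2+xx*.1494,58]) for xx in np.arange(-64,-34,2))])
print(np.round(env.state()["eef_pos"],1))
```

```text
-20 [136, 125, 129, 127, 111, 91, 54, 29]
-10 [135, 133, 130, 127, 117, 108, 38, 27]
10 [122, 123, 122, 127, 126, 96, 43, 29]
20 [38, 114, 132, 132, 118, 90, 49, 30]
[208, 213, 213, 209, 201, 196, 162, 162, 114, 107, 70, 62, 62, 62, 62]
[520.8  12.6  28.1]
```

Nose edge reads x≈60 at all four y positions, so it sits square on the stop. I'm backing out and lifting.

Call:
{"op": "servo_tool", "data": {"commands": [{"slide":[0.03,0,-0.01],"roll":0,"grip":0.1},{"slide":[0.04,0,-0.01],"roll":0,"grip":0.1},{"slide":[0.06,0,0],"roll":0,"grip":0.1},{"slide":[0.06,0,0],"roll":0,"grip":0.1},{"slide":[0.06,0,0],"roll":0,"grip":0.1}]}}

```text
clock: 20.23
eef_pos: [483.1, 6.0, 34.2]
eef_rot: [3.141, 0.0, -2.991]
wrist_force: [-0.0, -0.1, -1.4]
opening: 22.5
finger_force: 117.7
```

Call:
{"op": "servo_tool", "data": {"commands": [{"slide":[0,0,-0.04],"roll":0,"grip":0.1},{"slide":[0,0,-0.1],"roll":0,"grip":0.1},{"slide":[0,0,-0.12],"roll":0,"grip":0.1},{"slide":[0,0,-0.1],"roll":0,"grip":0.1},{"slide":[0,0,0],"roll":0,"grip":0.1}]}}

```text
clock: 20.65
eef_pos: [487.8, 5.7, 111.2]
eef_rot: [-3.139, 0.009, -2.991]
wrist_force: [1.1, 0.3, -1.6]
opening: 22.4
finger_force: 117.7
```

Call:
{"op": "servo_tool", "data": {"commands": [{"slide":[0,0,0],"roll":0,"grip":0.1},{"slide":[0,0,0],"roll":0,"grip":0.1}]}}

```text
clock: 20.82
eef_pos: [483.5, 6.1, 106.1]
eef_rot: [3.142, 0.0, -2.991]
wrist_force: [-0.2, 0.1, -2.2]
opening: 22.5
finger_force: 117.7
```

Call:
{"op": "servo_tool", "data": {"commands": [{"slide":[0.029,-0.06,0],"roll":0,"grip":0.1},{"slide":[0.059,-0.119,0],"roll":0,"grip":0.1},{"slide":[0.059,-0.119,0],"roll":0,"grip":0.1},{"slide":[0.059,-0.119,0],"roll":0,"grip":0.1},{"slide":[0.059,-0.119,0],"roll":0,"grip":0.1}]}}

```text
clock: 21.23
eef_pos: [445.5, -108.5, 104.9]
eef_rot: [3.14, -0.002, -2.99]
wrist_force: [0.7, -0.6, -0.7]
opening: 22.2
finger_force: 117.8
```

Call:
{"op": "servo_tool", "data": {"commands": [{"slide":[0.059,-0.119,0],"roll":0,"grip":0.1},{"slide":[0.059,-0.119,0],"roll":0,"grip":0.1},{"slide":[0.059,-0.119,0],"roll":0,"grip":0.1},{"slide":[0.059,-0.119,0],"roll":0,"grip":0.1},{"slide":[0.059,-0.119,0],"roll":0,"grip":0.1}]}}

```text
clock: 21.65
eef_pos: [405.0, -235.0, 104.8]
eef_rot: [3.14, -0.002, -2.991]
wrist_force: [0.8, -0.5, -1.5]
opening: 22.3
finger_force: 117.8
```

Call:
{"op": "servo_tool", "data": {"commands": [{"slide":[0.03,-0.06,0],"roll":0,"grip":0.1},{"slide":[0,0,0],"roll":0.037,"grip":0.1},{"slide":[0,0,0],"roll":0.036,"grip":0.1},{"slide":[0,0,0],"roll":0,"grip":0.1},{"slide":[0,0,0],"roll":0,"grip":0.1}]}}

```text
clock: 22.07
eef_pos: [401.6, -246.7, 105.1]
eef_rot: [3.14, -0.002, 3.066]
wrist_force: [0.7, 0.8, -1.2]
opening: 22.2
finger_force: 117.8
```

Call:
{"op": "servo_tool", "data": {"commands": [{"slide":[0,0,0.05],"roll":0,"grip":0.1},{"slide":[0,0,0.1],"roll":0,"grip":0.1},{"slide":[0,0,0.08],"roll":0,"grip":0.1},{"slide":[0,0,0.03],"roll":0,"grip":0.1},{"slide":[0,0,0.01],"roll":0,"grip":0.1}]}}

```text
clock: 22.48
eef_pos: [401.1, -245.9, 50.7]
eef_rot: [3.139, -0.003, 3.065]
wrist_force: [-0.7, 0.5, -0.9]
opening: 21.7
finger_force: 117.8
```

Call:
{"op": "servo_tool", "data": {"commands": [{"slide":[0,0,0],"roll":0,"grip":0.1},{"slide":[0,0,0],"roll":0,"grip":0.1},{"slide":[0,0,0],"roll":0,"grip":0.1}]}}

```text
clock: 22.73
eef_pos: [403.0, -247.7, 53.2]
eef_rot: [-3.141, 0.001, 3.064]
wrist_force: [-0.2, -0.1, -0.9]
opening: 22.5
finger_force: 117.8
```

Call:
{"op": "servo_tool", "data": {"commands": [{"slide":[0,0,0.015],"roll":0,"grip":0.1},{"slide":[0,0,0],"roll":0,"grip":0.1},{"slide":[0,0,0],"roll":0,"grip":0.1}]}}

```text
clock: 22.98
eef_pos: [402.4, -247.3, 49.5]
eef_rot: [-3.141, 0.0, 3.063]
wrist_force: [-0.1, -0.2, -1.3]
opening: 22.1
finger_force: 117.8
```

Call:
{"op": "servo_tool", "data": {"commands": [{"slide":[0,0,0.006],"roll":0,"grip":0.1},{"slide":[0,0,0],"roll":0,"grip":0.1},{"slide":[0,0,0],"roll":0,"grip":0.1}]}}

```text
clock: 23.23
eef_pos: [402.5, -247.4, 48.2]
eef_rot: [-3.141, 0.001, 3.063]
wrist_force: [0.0, -0.5, -0.5]
opening: 22.2
finger_force: 117.9
```

Call:
{"op": "servo_tool", "data": {"commands": [{"slide":[0,0,0.006],"roll":0,"grip":0.1},{"slide":[0,0,0],"roll":0,"grip":0.1},{"slide":[0,0,0],"roll":0,"grip":0.1}]}}

```text
clock: 23.48
eef_pos: [402.5, -247.4, 47.8]
eef_rot: [-3.141, 0.001, 3.063]
wrist_force: [-3.0, 1.6, 8.6]
opening: 22.2
finger_force: 119.4
```

Contact reached; releasing and lifting clear.

Call:
{"op": "servo_tool", "data": {"commands": [{"slide":[0,0,0],"roll":0,"grip":0.3},{"slide":[0,0,0],"roll":0,"grip":0.4},{"slide":[0,0,0],"roll":0,"grip":0.6},{"slide":[0,0,0],"roll":0,"grip":0.8},{"slide":[0,0,0],"roll":0,"grip":1}]}}

```text
clock: 23.9
eef_pos: [402.3, -247.2, 46.7]
eef_rot: [3.141, -0.0, 3.063]
wrist_force: [-0.0, 0.4, -0.2]
opening: 69.1
finger_force: 0.0
```

Call:
{"op": "servo_tool", "data": {"commands": [{"slide":[0,0,0],"roll":0,"grip":1},{"slide":[0,0,0],"roll":0,"grip":1},{"slide":[0,0,0],"roll":0,"grip":1},{"slide":[0,0,-0.05],"roll":0,"grip":1},{"slide":[0,0,-0.12],"roll":0,"grip":1}]}}

```text
clock: 24.32
eef_pos: [400.0, -245.4, 78.6]
eef_rot: [3.138, -0.005, 3.063]
wrist_force: [-0.9, -0.8, -0.5]
opening: 85.6
finger_force: 0.0
```

Call:
{"op": "servo_tool", "data": {"commands": [{"slide":[0,0,-0.15],"roll":0,"grip":1},{"slide":[0,0,-0.15],"roll":0,"grip":1},{"slide":[0,0,-0.15],"roll":0,"grip":1},{"slide":[0,0,0],"roll":0,"grip":1},{"slide":[0,0,0],"roll":0,"grip":1}]}}

```text
clock: 24.73
eef_pos: [403.7, -248.4, 172.8]
eef_rot: [-3.139, 0.004, 3.063]
wrist_force: [-0.2, -0.1, -0.1]
opening: 85.5
finger_force: 0.0
```

Call:
{"op": "servo_tool", "data": {"commands": [{"slide":[0,0,0],"roll":0,"grip":1},{"slide":[0,0,0],"roll":0,"grip":1}]}}

```text
clock: 24.9
eef_pos: [401.4, -246.5, 169.5]
eef_rot: [3.14, -0.002, 3.063]
wrist_force: [0.6, -0.3, 0.6]
opening: 85.4
finger_force: 0.0
```

Run:
```python
from h import *
s=env.state();print(np.round(s["eef_pos"],1),np.round(s["wrist_force"],1))
o=[]
for n,(r0,c1) in(("top",(155,320)),("scene",(140,160))):
    p=cams.read_camera(n);p["image"]=p["image"].copy();c=(494.5+26*.997,-255.3-26*.08);y=-.08
    outline(p,c,y,[(-55,-28,78),(55,-28,78),(55,28,78),(-55,28,78)],(0,255,0))
    for x in(45,-45): outline(p,(494.5,-255.3),-.08,[(x-7,-65,60),(x+7,-65,60),(x+7,65,60),(x-7,65,60)],(255,0,255))
    o.append(cv2.resize(p["image"][r0:r0+110,c1:c1+90],None,fx=4.4,fy=4.4,interpolation=cv2.INTER_NEAREST))
cv2.imwrite("pics/fin.png",np.hstack(o))
```

```text
[ 401.4 -246.5  169.5] [ 0.6 -0.3  0.6]
```

View pics/fin.png

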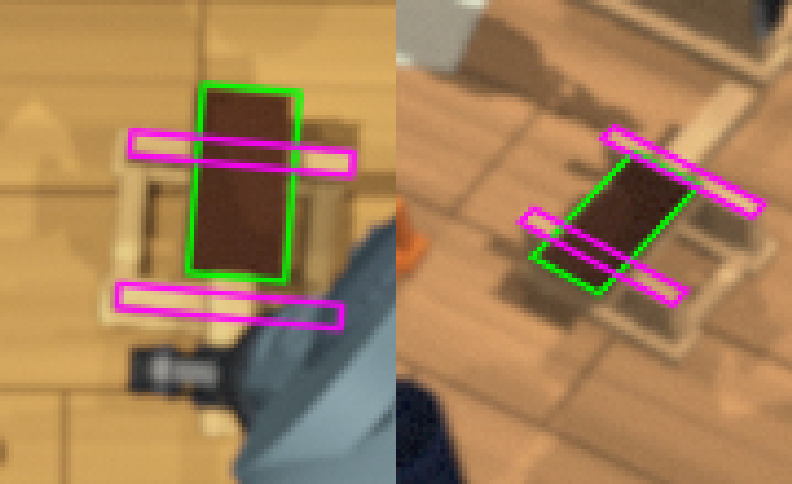

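The leather lies exactly inside the predicted outline in both views. The paddle is level and centred across both rails, leather up, with the gripper clear.

```bash
python3 -c "
from plant import job
print(job.hand_in())"
```

```text
the job is handed in; nothing more can be done
None
```

The job is handed in with no verdict returned: the paddle was laid on the rest, held flush against the jig stop for over 2 s, then laid back level across both rails, leather up and released, within about 25 s of robot time.

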